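# Start a leak test on a watch

## Task

Start a vacuum leak test on the watch that lies in the tester's chamber, with your fingertips only: gently push the clear lid down by its black front tab until it is fully shut, then tap the white key (clear the last result), the blue key (vacuum) and the green key (start), in that order, each lightly and letting it spring back up before the next. Never press the red or yellow key, and pick nothing up: the watch and the things on the bench stay where they are.

Things in the scene. Friction and masses are not known exactly. Their poses are not given: they have to be found in the camera images.
- tester: watch leak tester, light-grey desktop machine fixed to the bench, 280 (x) x 300 (y) mm; origin at the centre of its underside, its -x side is the front with the keys. Sloping key panel (about 40 to 57 mm high) along the front, flat deck 85 mm high behind it; on the deck at tester +y the round test chamber, at tester -y a tilted display up to 121 mm high. Key row from +y to -y: red, blue, white, green, yellow
- chamber_lid (a joint): opening angle of the chamber's hinged clear lid, rad: 0 is fully shut, up to 1.0 open; starts between 0.55 and 0.95. A friction hinge holds it wherever it is left (2 to 3 N down on its front tab moves it, up to 5 N when moved quickly). It needs no latch. Shut, it beds on a soft rubber seal: pressed further, its front tab still gives about 3 mm at 8 N and springs back
- lid_hinge (a point): middle of the lid's hinge axis, at the far side (tester +x) of the chamber, 94 mm above the bench; the axis runs along tester y. The front of the lid swings up from it
- lid_tab (a point): centre of the upper face of the black finger tab at the front of the lid (tab 36 x 40 x 10 mm, about 30 mm of it clear of the clear drum). In the lid it lies 146 mm in front of the hinge (tester -x) and, with the lid shut, 37 mm above the hinge; shut, it is 131 mm above the bench and is flush with the lid's flat top. The lid's drum is 116 mm across and 37 mm high
- clear_key_top (a point): the white key cap's top: centre of its upper face (follows the key down). Cap 24 x 28 mm, standing 10 mm proud of the panel; its z axis is the panel's normal, which leans 0.175 rad (10 degrees) from vertical towards the robot side of the tester (tester -x). Keys stand side by side 46 mm apart, centre to centre
- blue_key_top (a point): the blue key cap's top: centre of its upper face (follows the key down). Cap 24 x 28 mm, standing 10 mm proud of the panel; its z axis is the panel's normal, which leans 0.175 rad (10 degrees) from vertical towards the robot side of the tester (tester -x). Keys stand side by side 46 mm apart, centre to centre
- start_key_top (a point): the green key cap's top: centre of its upper face (follows the key down). Cap 24 x 28 mm, standing 10 mm proud of the panel; its z axis is the panel's normal, which leans 0.175 rad (10 degrees) from vertical towards the robot side of the tester (tester -x). Keys stand side by side 46 mm apart, centre to centre
- stop_key_top (a point): the red key cap's top: centre of its upper face (follows the key down). Cap 24 x 28 mm, standing 10 mm proud of the panel; its z axis is the panel's normal, which leans 0.175 rad (10 degrees) from vertical towards the robot side of the tester (tester -x). Keys stand side by side 46 mm apart, centre to centre
- print_key_top (a point): the yellow key cap's top: centre of its upper face (follows the key down). Cap 24 x 28 mm, standing 10 mm proud of the panel; its z axis is the panel's normal, which leans 0.175 rad (10 degrees) from vertical towards the robot side of the tester (tester -x). Keys stand side by side 46 mm apart, centre to centre
- clear_key (a joint): travel of the white key along its own axis into the panel, 0 up to 0.007 m fully down; it registers beyond 0.002 m; springs back by itself; about 1 N starts it moving, about 2.5 N registers it and 6 N holds it fully down
- blue_key (a joint): travel of the blue key along its own axis into the panel, 0 up to 0.007 m fully down; it registers beyond 0.002 m; springs back by itself; about 1 N starts it moving, about 2.5 N registers it and 6 N holds it fully down
- start_key (a joint): travel of the green key along its own axis into the panel, 0 up to 0.007 m fully down; it registers beyond 0.002 m; springs back by itself; about 1 N starts it moving, about 2.5 N registers it and 6 N holds it fully down
- stop_key (a joint): travel of the red key along its own axis into the panel, 0 up to 0.007 m fully down; it registers beyond 0.002 m; springs back by itself; about 1 N starts it moving, about 2.5 N registers it and 6 N holds it fully down
- print_key (a joint): travel of the yellow key along its own axis into the panel, 0 up to 0.007 m fully down; it registers beyond 0.002 m; springs back by itself; about 1 N starts it moving, about 2.5 N registers it and 6 N holds it fully down
- rest_top (a point): centre of the top of the low black watch rest in the middle of the chamber, 97 mm above the bench
- watch: steel watch head without strap, 40 mm across, 11 mm tall, lying loose on the rest in the chamber; origin at the centre of its underside
- driver_stand: screwdriver stand: black round base 84 mm across with seven coloured-top screwdrivers fanning up, 114 mm tall in all, loose; origin at the centre of its underside
- loupe: black tapered eye loupe, 38 mm across the foot, 30 mm tall, loose; origin at the centre of its underside
- cushion: round casing cushion with a dark green top, 88 mm across, 18 mm tall, loose; origin at the centre of its underside
- oil_stand: aluminium oil stand 50 x 120 x 14 mm with four coloured round oil pots on it, 30 mm tall in all, loose; origin at the centre of its underside
- dust_dome: clear dust dome with a ball knob over a brass movement, 88 mm across, 72 mm tall, loose; origin at the centre of its underside
- tweezers: steel tweezers lying flat, about 150 mm long, 5 mm thick, loose; origin at the centre of its underside

How it is judged (in metres and radians):
On the way, in this order (a step that is already met when the one before it is completed fails the run):
1. the chamber lid is fully shut, no key pressed yet (value of joint chamber_lid below 0.035 rad and value of joint each of clear_key, blue_key, start_key, stop_key, print_key below 0.0012 m), for 0.1 s.
2. the white key is tapped (value of joint clear_key above 0.002 m and contact force between the fingers and tester above 0.3 N and value of joint each of blue_key, start_key, stop_key, print_key below 0.0012 m and value of joint chamber_lid below 0.035 rad), for 0.04 s.
3. then the blue key (value of joint blue_key above 0.002 m and contact force between the fingers and tester above 0.3 N and value of joint each of clear_key, start_key, stop_key, print_key below 0.0012 m and value of joint chamber_lid below 0.035 rad), for 0.04 s.
4. then the green key (value of joint start_key above 0.002 m and contact force between the fingers and tester above 0.3 N and value of joint each of clear_key, blue_key, stop_key, print_key below 0.0012 m and value of joint chamber_lid below 0.035 rad), for 0.04 s.
At the end, for the whole second after the job is handed in: the lid is shut (within 0.035 rad), all keys are up again (within 1.2 mm), the watch lies still on its rest (within 12 mm of its centre) and the bench things lie within 15 mm of where they were (all of step 1 and horizontal distance between watch and rest_top below 0.012 m and z of watch in the frame of tester below 0.102 m and linear speed of watch below 0.02 m/s and distance of each of driver_stand, loupe, cushion, oil_stand, dust_dome, tweezers from where it was at the start of the episode below 0.015 m); the robot touches nothing.
It fails at once if a key is pressed while the lid is still open (value of joint chamber_lid above 0.05 rad and value of joint any of clear_key, blue_key, start_key, stop_key, print_key above 0.002 m).
It fails at once if the red or the yellow key is pressed (value of joint any of stop_key, print_key above 0.002 m).
It fails at once if two keys are pressed at once (value of joint each of clear_key, blue_key above 0.002 m or value of joint each of clear_key, start_key above 0.002 m or value of joint each of blue_key, start_key above 0.002 m).
It fails at once if rough handling: the tester pressed or knocked with more than 20 N, or the lid slammed (faster than 2.5 rad/s as it closes) (contact force between any of the fingers, the arm and tester above 20 N or (value of joint chamber_lid below 0.15 rad and velocity of joint chamber_lid below -2.5 rad/s)).
It fails at once if the watch (more than 12 mm) or a thing on the bench (more than 15 mm) is pushed or lifted away (distance of watch from where it was at the start of the episode above 0.012 m or distance of any of driver_stand, loupe, cushion, oil_stand, dust_dome, tweezers from where it was at the start of the episode above 0.015 m).
It also fails if it takes over 50 s, if anything falls off the work surface, if the arm or the gripper's body presses on something with over 40 N, if the wrist force passes 120 N, or if a joint passes its speed limit or range.

## Robot

A 7-joint arm with a two-finger parallel gripper is mounted at the origin on the work surface. World frame = base frame: x ahead of the robot, y to its left, z up, the work surface at z = 0. Lengths are in mm, angles in rad, forces in N, time in s.
With the tool pointing down it reaches from about 400 to 875 mm from the base axis. Payload 4.4 kg.
Tool frame: the origin (TCP) lies midway between the tips of the shut fingers; the grasp point (between the pads) lies 19 mm behind it; z points along the fingers, y is the line along which they close (so a half turn about z gives the same grasp; the last joint's range is limited). The gripper opens to 85 mm and grips with 20 to 120 N. Pads are 22 mm wide; open, the fingers measure 114 mm over their backs; the gripper's body (76 mm by 85 mm) begins 54 mm behind the grasp point. The pads swing forward as they close: fully open they stand 13 mm farther back than shut.
Start: joints at [-1.221, 0.628, 0.038, 1.517, -0.027, 0.996, -0.02], TCP at [262.527, 594.641, 207.213] pointing down, gripper open.
Joint ranges: [-3.06, 3.06], [-0.37, 2.12], [-1.25, 1.32], [0.18, 2.47], [-1.1, 4.24], [0.23, 1.98], [-2.94, 2.94]. Speed limits (rad/s): [2.57, 2.57, 3.14, 3.14, 3.14, 3.14, 3.14].

## Interface

Orientations are given as [roll, pitch, yaw] about the fixed x, y, z axes, in that order (R = Rz(yaw) Ry(pitch) Rx(roll)).
In Python, from cell import read_state, get_image, finish_job gives the robot as it stands.
- The arm moves only by the tool send_rows, never from a script. Its argument "series" is a list of rows, each an object of numbers: "ax", "ay", "az": the turn, a rotation vector about the tool's x, y, z in rad; "dx", "dy", "dz": the shift along the tool's x, y, z in cm; "hand": the closure, from 0 (fully open) to 1 (shut). In form: [{"ax": .., "ay": .., "az": .., "dx": .., "dy": .., "dz": .., "hand": ..}, ...]. A call has 1 to 10 rows; each row is the pose to reach, as a shift and turn from the pose commanded when the call began, along the tool's axes at that moment; what a row does not reach only later rows make up. A row lasts 1/10 s, in which the tool goes at most 50 mm and 8.59 degrees, less where a joint would pass 70% of its speed; a pose out of reach is approached as far as the arm can. A call with a gripper value outside its range is refused whole. The fingers move at their own pace and stop on an object; the grip force is fixed at half the most. Time passes only in rows, so rows that repeat a pose let the fingers close. It gives the time, the measured TCP pose, the force, the opening and the grip force at its end, in the units of the state.
- read_state(): the state, without advancing time (a new reading comes with each control period).
- get_image(name): name is "scene" or "top" or "wrist"; returns a dict with "pixels" (420x560x3 uint8, red, green, blue), "mtx" (3x3 intrinsics, pixels), "R" (3x3) and "t" (3): a world point X has camera coordinates R X + t. Camera axes: x right, y down, z forward; pixel columns grow to the right and rows downward; lengths in mm; the calibration is good to about 2 mm. A picture is of the moment at which its call begins. There is no depth.
- finish_job(): hands the job in; it is judged then, once.
The state is a dict: "clock": time; "qpos": joint angles; "qd": joint speeds; "tau": joint torques, N m; "eef_pos": TCP position; "tool_rot": TCP orientation; "force": force on the tool from outside, world axes, zero at the start; "torque": the same for the moment, N m; "width": finger opening in mm; "gripper_force": force on a finger pad.
Only numpy, scipy, OpenCV 4.12 (cv2) and the standard library are available. Lean on these libraries where they do the work, as an engineer would, in place of code of your own. Each camera call takes 0.05 s, during which the arm holds its last target. There are 200 camera calls.

## Working session

There is one attempt and no reset: what is moved stays moved. The work goes in short steps, Python scripts to look and compute and a tool call to move; the robot and the scene stay as the last step left them, time stands still between calls to the robot, and variables do not carry over. Pictures are saved under pics/ and viewed, at most 10 in all, crops included, and the job is handed in when it is done.

Besides the shell and the picture viewer there is one more tool, called after ">>>" as name(argument=value, ...), one argument or row to a line, values as JSON. send_rows: Moves the arm, as the interface text tells. Its arguments: {"type":"object","properties":{"series":{"type":"array","items":{"type":"object","properties":{"ax":{"type":"number"},"ay":{"type":"number"},"az":{"type":"number"},"dx":{"type":"number"},"dy":{"type":"number"},"dz":{"type":"number"},"hand":{"type":"number"}}}}},"required":["series"]}

```bash
mkdir -p pics; ls; python3 - <<'E'
from cell import *
import cv2,pickle
for n in("scene","top"):
    d=get_image(n); cv2.imwrite(f"pics/{n}0.png",d["pixels"][:,:,::-1]); pickle.dump(d,open(n+"0.pkl","wb"))
    print(n,d["mtx"],d["R"],d["t"])
print(read_state())
E
```

```text
pics
scene [[426.36575901   0.         281.92596782]
 [  0.         426.36575901 213.45054314]
 [  0.           0.           1.        ]] [[ 0.18013042  0.98360882  0.0081679 ]
 [ 0.83083638 -0.14769727 -0.53655981]
 [-0.52655859  0.10343694 -0.84382276]] [-155.87919367 -424.68774753 1286.3525403 ]
top [[429.64265635   0.         279.77831429]
 [  0.         429.64265635 209.23832109]
 [  0.           0.           1.        ]] [[ 0.00861648 -0.99992763  0.00839575]
 [-0.99248441 -0.00957666 -0.12199585]
 [ 0.12206742 -0.00728148 -0.9924951 ]] [ 15.91282687 605.9127826  932.35074063]
{'clock': 0.1, 'qpos': array([-1.22079547,  0.62923952,  0.03848869,  1.51827092, -0.02699754,
        0.99630642, -0.01997318]), 'qd': array([-0.00071798, -0.0029097 , -0.00118133, -0.00191754,  0.00181872,
       -0.00051062, -0.00152024]), 'tau': array([ 3.27709124e-03, -5.64533401e+01,  1.23043634e+00, -1.93973815e+01,
        1.12401068e-02,  5.39410132e-03, -2.25312181e-05]), 'eef_pos': array([262.30333855, 594.0648658 , 206.39010601]), 'tool_rot': array([-3.13988815e+00,  4.43974052e-05,  2.72578439e+00]), 'force': array([-0.22892827,  0.13055284,  0.65052179]), 'torque': array([-0.03848453, -0.01229081,  0.01010664]), 'gripper_force': 0.0, 'width': 85.2507101870795}
```

View pics/scene0.png

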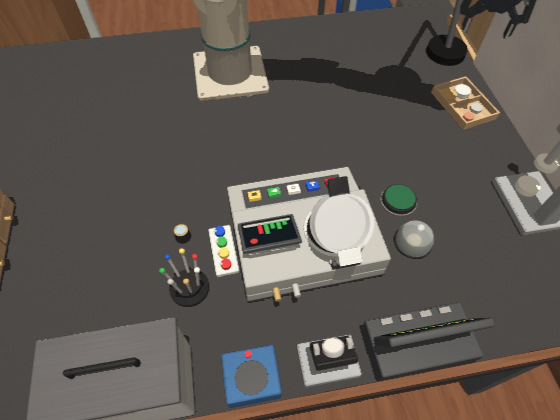

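View pics/top0.png

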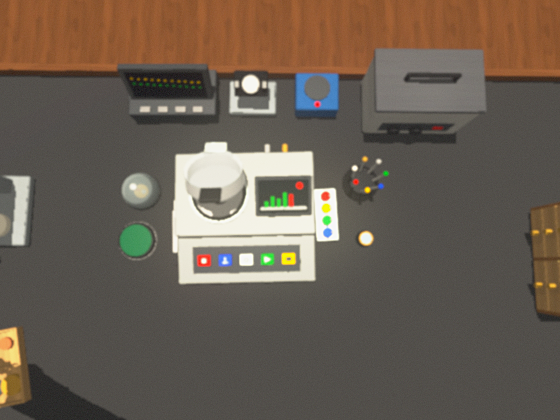

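The scene view shows the tester with its keys at about (254,195) to (330,183) and the tab near (339,187). In the top view the keys lie along row 260 (red 204, blue 225, white 246, green 267, yellow 289), and the black tab is at about (210,195) with the lid open.

```bash
cat > h.py <<'E'
import numpy as np,cv2,pickle
L=lambda n:pickle.load(open(n+".pkl","rb"))
def ray(d,uv):
    v=np.linalg.inv(d["mtx"])@[uv[0],uv[1],1]; return -d["R"].T@d["t"], d["R"].T@v
def plane(d,uv,z):
    c,v=ray(d,uv); return c+v*(z-c[2])/v[2]
def tri(d1,u1,d2,u2):
    P=[d["mtx"]@np.c_[d["R"],d["t"]] for d in(d1,d2)]
    X=cv2.triangulatePoints(*P,np.float64(u1).reshape(2,1),np.float64(u2).reshape(2,1))[:,0]; return X[:3]/X[3]
def proj(d,X):
    p=d["mtx"]@(d["R"]@X+d["t"]); return p[:2]/p[2]
E
python3 - <<'E'
from h import *
R={"top0":(190,245,305,275),"scene0":(240,172,345,208)}
H={"red":(172,8),"yellow":(25,8),"green":(60,15),"blue":(112,12),"white":None}
C={}
for n,(a,b,c,e) in R.items():
    d=L(n);im=d["pixels"][b:e,a:c];hsv=cv2.cvtColor(im,cv2.COLOR_RGB2HSV).astype(int)
    for k,v in H.items():
        h,s,vv=hsv[...,0],hsv[...,1],hsv[...,2]
        if v: m=(np.minimum(abs(h-v[0]),180-abs(h-v[0]))<=v[1])&(s>120)&(vv>70)
        else: m=(s<40)&(vv>200)
        N,l,st,ce=cv2.connectedComponentsWithStats(m.astype(np.uint8))
        o=[(st[i][4],np.r_[st[i][:2]+st[i][2:4]/2-.5]+[a,b],st[i][2:4]) for i in range(1,N) if st[i][4]>15]
        o.sort(key=lambda t:-t[0]); print(n,k,[(int(q[0]),q[1].tolist(),q[2].tolist()) for q in o[:3]])
        if o: C[n,k]=o[0][1]
for k in H:
    if ("top0",k) in C and ("scene0",k) in C:
        print(k,tri(L("top0"),C["top0",k],L("scene0"),C["scene0",k]).round(1),plane(L("top0"),C["top0",k],58).round(1),plane(L("scene0"),C["scene0",k],58).round(1))
for n,(a,b,c,e) in {"top0":(165,135,325,290),"scene0":(225,160,395,300)}.items():
    im=L(n)["pixels"][b:e,a:c]; s=4 if n=="top0" else 4
    cv2.imwrite(f"pics/{n}c.png",cv2.resize(im[...,::-1],None,fx=s,fy=s,interpolation=cv2.INTER_CUBIC)[:600])
E
```

```text
top0 red []
top0 yellow [(177, [288.0, 258.0], [15, 13])]
top0 green [(117, [267.0, 258.5], [13, 12])]
top0 blue [(115, [225.0, 259.5], [13, 12])]
top0 white [(520, [247.0, 259.5], [115, 30]), (163, [245.5, 259.0], [14, 13]), (19, [266.5, 259.0], [6, 5])]
scene0 red [(19, [327.0, 181.5], [5, 8])]
scene0 yellow [(116, [254.0, 195.5], [13, 12])]
scene0 green [(96, [273.5, 192.0], [14, 11])]
scene0 blue [(107, [312.5, 185.5], [14, 12])]
scene0 white [(524, [292.0, 189.5], [105, 36]), (302, [291.5, 201.5], [62, 12]), (244, [332.0, 201.0], [25, 13])]
yellow [496.4   2.3  53.4] [496.4   2.8  58. ] [499.5   1.6  58. ]
green [494.9  48.1  54. ] [494.9  48.5  58. ] [497.6  47.2  58. ]
blue [492.  140.4  53.4] [492.  139.7  58. ] [495.2 139.6  58. ]
white [492.4  92.1  49.7] [492.4  91.9  58. ] [498.1  90.4  58. ]
```

View pics/top0c.png

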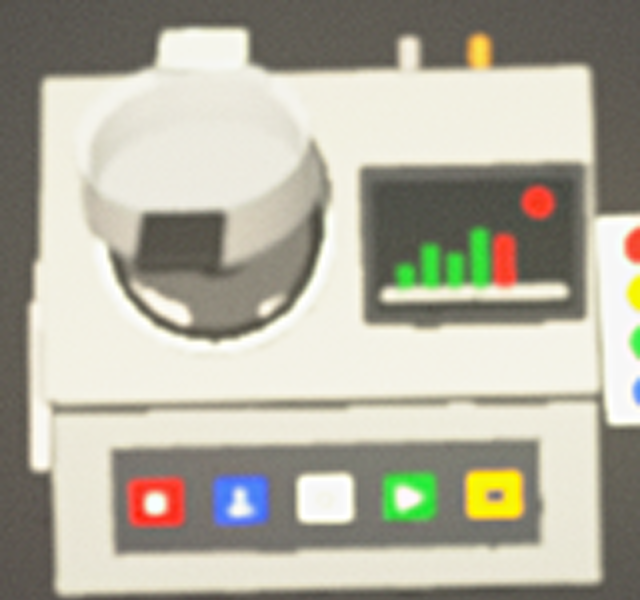

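View pics/scene0c.png

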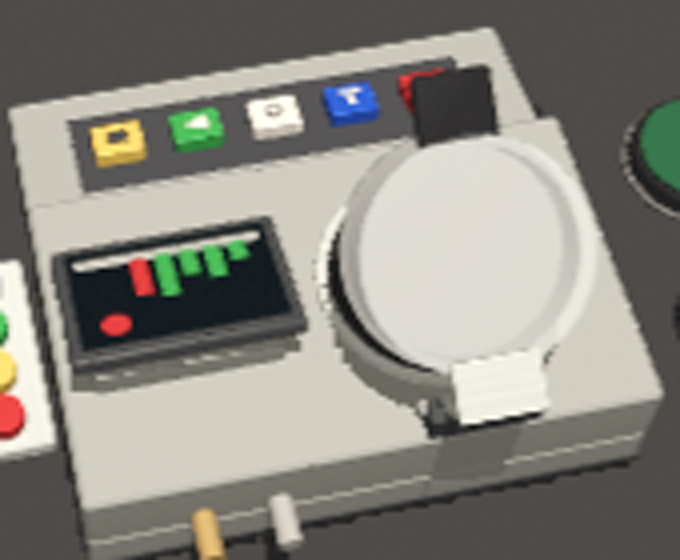

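Top crop: the black tab spans crop (140,212) to (224,270) and the chamber ring is below it. Scene crop: the tab's front edge runs from (414,77) to (493,68), with its rear against the drum at about (415,137) to (497,128). I'll fit the hinge position and the angle to these tab corners.

```bash
python3 - <<'E'
from h import *
from scipy.optimize import least_squares
T,S=L("top0"),L("scene0")
f=lambda o,p:(np.array(p)+.5)/4-.5+np.array(o)
t=lambda *p:f((165,135),p); s=lambda *p:f((225,160),p)
# (forward,height,y) in lid, pixel.  front lower edge in top; front upper edge in scene; drum joints
obs=[(T,(164,27,20),t(136,268)),(T,(164,27,-20),t(224,270)),(T,(134,37,20),t(141,211)),(T,(134,37,-20),t(228,210)),
     (S,(164,37,-20),s(414,77)),(S,(164,37,20),s(493,68)),(S,(134,37,-20),s(415,137)),(S,(134,37,20),s(497,128))]
def P(q,l):
    x,y,th,w=q; a,h,v=l
    F=a*np.cos(th)-h*np.sin(th); z=94+a*np.sin(th)+h*np.cos(th)
    return np.array([x-F*np.cos(w)-v*np.sin(w),y-F*np.sin(w)+v*np.cos(w),z])
fun=lambda q:np.concatenate([proj(d,P(q,l))-u for d,l,u in obs])
r=least_squares(fun,[720,160,.75,.03]); print(r.x.round(3),r.fun.reshape(-1,2).round(1).tolist())
print("tab",P(r.x,(146,37,0)).round(1))
for k in (0,.2,.4,.6,.8): q=r.x.copy();q[2]=k;print(k,P(q,(146,37,0)).round(1))
# tester corners (deck rear 85mm; front bottom-ish 40 mm) & hinge
for u,z in ((t(44,80),85),(t(590,68),85),(t(56,592),40),(t(602,578),40),(t(52,402),85),(t(600,395),85),(t(212,330),90)): print(plane(T,u,z).round(1))
E
```

```text
[ 7.07750e+02  1.50097e+02  6.68000e-01 -1.70000e-02] [[-0.1, 0.1], [-0.3, 0.2], [0.5, -0.6], [0.1, 0.2], [-1.1, -0.3], [0.1, -0.7], [0.5, 0.7], [0.8, 0.2]]
tab [616.  151.6 213.4]
0 [561.8 152.6 131. ]
0.2 [572.  152.4 159.3]
0.4 [587.7 152.1 184.9]
0.6 [608.2 151.8 207. ]
0.8 [632.6 151.4 224.5]
[717.2 249.2  85. ]
[727.1 -47.7  85. ]
[440.7 242.5  40. ]
[450.8 -57.9  40. ]
[542.4 238.3  85. ]
[548.8 -52.9  85. ]
[581.1 153.7  90. ]
```

```bash
cat >> h.py <<'E'
from scipy.spatial.transform import Rotation as Ro
def rows(pts,rpy=None):
    from cell import read_state
    s=read_state(); A=Ro.from_euler("xyz",s["tool_rot"]); p=s["eef_pos"]
    print("t",s["clock"],"at",p.round(1),s["tool_rot"].round(3),"F",s["force"].round(2),"w",round(s["width"],1))
    if rpy is not None: print("turn",(A.inv()*Ro.from_euler("xyz",rpy)).as_rotvec().round(3))
    for q in pts: print(q,(A.inv().apply(np.array(q)-p)/10).round(2))
E
python3 -c "
from h import *
rows([(262,594,300),(600,152,300),(605,152,260)],[np.pi,0,np.pi+.03])"
```

```text
t 0.1 at [262.3 594.1 206.4] [-3.14   0.     2.726] F [-0.23  0.13  0.65] w 85.3
turn [-0.002 -0.    -0.446]
(262, 594, 300) [ 0.02 -0.03 -9.36]
(600, 152, 300) [-48.75 -26.82  -9.31]
(605, 152, 260) [-49.21 -26.61  -5.31]
```

>>> send_rows(
  series=[
    {"dz": -5,"hand": 1},
    {"dz": -9.3,"hand": 1},
    {"dx": -48.8,"dy": -26.8,"dz": -9.3,"az": -0.446,"hand": 1},
    {"dx": -48.8,"dy": -26.8,"dz": -9.3,"az": -0.446,"hand": 1},
    {"dx": -48.8,"dy": -26.8,"dz": -9.3,"az": -0.446,"hand": 1},
    {"dx": -48.8,"dy": -26.8,"dz": -9.3,"az": -0.446,"hand": 1},
    {"dx": -48.8,"dy": -26.8,"dz": -9.3,"az": -0.446,"hand": 1},
    {"dx": -48.8,"dy": -26.8,"dz": -9.3,"az": -0.446,"hand": 1},
    {"dx": -48.8,"dy": -26.8,"dz": -9.3,"az": -0.446,"hand": 1},
    {"dx": -48.8,"dy": -26.8,"dz": -9.3,"az": -0.446,"hand": 1},
  ],
)

```text
invalid input at $.series[0]: expected keys ax, ay, az, dx, dy, dz, hand
```

```bash
python3 -c "
from h import *
rows([(600,152,300),(605,152,230)],[np.pi,0,np.pi+.03])"
```

```text
t 0.1 at [262.3 594.1 206.4] [-3.14   0.     2.726] F [-0.23  0.13  0.65] w 85.3
turn [-0.002 -0.    -0.446]
(600, 152, 300) [-48.75 -26.82  -9.31]
(605, 152, 230) [-49.21 -26.6   -2.31]
```

All keys are required in every row.

>>> send_rows(
  series=[
    {"ax": 0,"ay": 0,"az": 0,"dx": 0,"dy": 0,"dz": -5,"hand": 1},
    {"ax": 0,"ay": 0,"az": 0,"dx": 0,"dy": 0,"dz": -9.3,"hand": 1},
    {"ax": 0,"ay": 0,"az": -0.446,"dx": -48.8,"dy": -26.8,"dz": -9.3,"hand": 1},
    {"ax": 0,"ay": 0,"az": -0.446,"dx": -48.8,"dy": -26.8,"dz": -9.3,"hand": 1},
    {"ax": 0,"ay": 0,"az": -0.446,"dx": -48.8,"dy": -26.8,"dz": -9.3,"hand": 1},
    {"ax": 0,"ay": 0,"az": -0.446,"dx": -48.8,"dy": -26.8,"dz": -9.3,"hand": 1},
    {"ax": 0,"ay": 0,"az": -0.446,"dx": -48.8,"dy": -26.8,"dz": -9.3,"hand": 1},
    {"ax": 0,"ay": 0,"az": -0.446,"dx": -48.8,"dy": -26.8,"dz": -9.3,"hand": 1},
    {"ax": 0,"ay": 0,"az": -0.446,"dx": -48.8,"dy": -26.8,"dz": -9.3,"hand": 1},
    {"ax": 0,"ay": 0,"az": -0.446,"dx": -48.8,"dy": -26.8,"dz": -9.3,"hand": 1},
  ],
)

```text
clock: 1.1
eef_pos: [506.2, 275.0, 300.0]
tool_rot: [-3.141, -0.001, -3.111]
force: [0.8, 0.5, 0.4]
width: 0.0
gripper_force: 0.0
```

```bash
python3 -c "
from h import *
rows([(600,152,300),(605,152,230)],[np.pi,0,np.pi+.03])"
```

```text
t 1.1 at [506.2 275.  300. ] [-3.141e+00 -1.000e-03 -3.111e+00] F [0.79 0.52 0.4 ] w 0.0
turn [-0.    -0.001  0.   ]
(600, 152, 300) [-9.000e+00 -1.258e+01 -1.000e-02]
(605, 152, 230) [ -9.51 -12.59   6.99]
```

>>> send_rows(
  series=[
    {"ax": 0,"ay": 0,"az": 0,"dx": -5,"dy": -7,"dz": 0,"hand": 1},
    {"ax": 0,"ay": 0,"az": 0,"dx": -5,"dy": -7,"dz": 0,"hand": 1},
    {"ax": 0,"ay": 0,"az": 0,"dx": -5,"dy": -7,"dz": 0,"hand": 1},
    {"ax": 0,"ay": 0,"az": 0,"dx": -5,"dy": -7,"dz": 0,"hand": 1},
    {"ax": 0,"ay": 0,"az": 0,"dx": -5,"dy": -7,"dz": 0,"hand": 1},
  ],
)

```text
clock: 1.6
eef_pos: [556.5, 210.0, 299.9]
tool_rot: [3.141, -0.001, -3.109]
force: [-0.6, -0.0, 0.0]
width: -0.2
gripper_force: 0.0
```

```bash
python3 -c "
from h import *
rows([(600,152,300),(605,152,250),(605,152,235)],[np.pi,0,np.pi+.03])"
```

```text
t 1.6 at [556.5 210.  299.9] [ 3.141e+00 -1.000e-03 -3.109e+00] F [-0.6  -0.01  0.04] w -0.2
turn [ 0.001 -0.001  0.002]
(600, 152, 300) [-4.16 -5.93 -0.02]
(605, 152, 250) [-4.67 -5.95  4.97]
(605, 152, 235) [-4.67 -5.96  6.47]
```

>>> send_rows(
  series=[
    {"ax": 0,"ay": 0,"az": 0,"dx": -2.3,"dy": -3,"dz": 0,"hand": 1},
    {"ax": 0,"ay": 0,"az": 0,"dx": -4.6,"dy": -5.9,"dz": 0,"hand": 1},
    {"ax": 0,"ay": 0,"az": 0,"dx": -4.7,"dy": -6,"dz": 3,"hand": 1},
    {"ax": 0,"ay": 0,"az": 0,"dx": -4.7,"dy": -6,"dz": 6.4,"hand": 1},
    {"ax": 0,"ay": 0,"az": 0,"dx": -4.7,"dy": -6,"dz": 6.4,"hand": 1},
    {"ax": 0,"ay": 0,"az": 0,"dx": -4.7,"dy": -6,"dz": 6.4,"hand": 1},
  ],
)

```text
clock: 2.2
eef_pos: [605.7, 151.6, 236.5]
tool_rot: [3.141, -0.001, -3.109]
force: [0.4, 0.4, 0.3]
width: -0.0
gripper_force: 0.0
```

```bash
python3 -c "
from h import *
from cell import *
d=get_image('scene');cv2.imwrite('pics/s1.png',cv2.resize(d['pixels'][100:300,220:400,::-1],None,fx=3,fy=3))
rows([(605,152,213),(598,152,207),(579,152,185),(566,152,159),(561,152,140),(560,152,131)],[np.pi,0,np.pi+.03])"
```

```text
t 2.25 at [606.7 151.5 237.6] [ 3.141e+00  2.000e-03 -3.109e+00] F [-0.29  0.91 -0.6 ] w 0.2
turn [0.001 0.002 0.002]
(605, 152, 213) [0.17 0.05 2.46]
(598, 152, 207) [0.88 0.07 3.06]
(579, 152, 185) [2.78 0.13 5.26]
(566, 152, 159) [4.08 0.17 7.85]
(561, 152, 140) [4.58 0.18 9.75]
(560, 152, 131) [ 4.69  0.19 10.65]
```

View pics/s1.png

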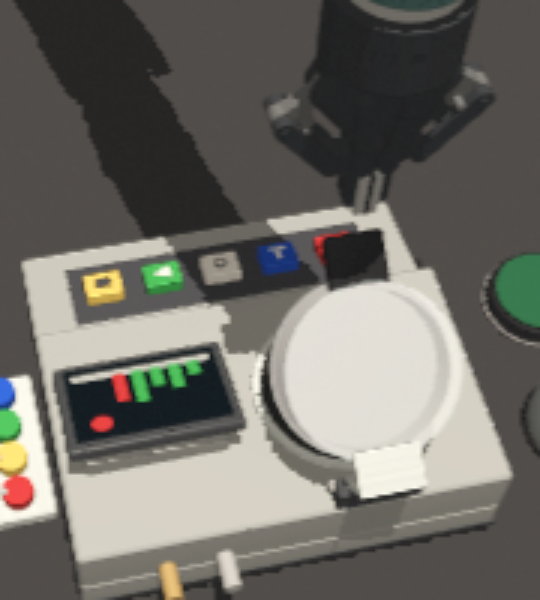

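The tip, at crop (367,212), hangs above the tab at (355,257), but looks slightly offset to +y. I'll check that numerically.

```bash
python3 -c "
from h import *
S=L('scene0')
c=lambda X:((proj(S,np.array(X))-[220,100]+.5)*3-.5).round(1)
print('tcp',c((606,151.5,237)),'tab',c((616,151.6,213.4)),'front edge',c((602,151.8,202.3)))
"
```

```text
tcp [357.1 225.8] tab [356.7 261.5] front edge [349.4 254.2]
```

```bash
python3 -c "
from h import *
im=cv2.imread('pics/s1.png')[140:300,280:440]
cv2.imwrite('pics/s1z.png',cv2.resize(im[::3,::3],None,fx=10,fy=10,interpolation=cv2.INTER_NEAREST))
"
```

```text
(no output)
```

View pics/s1z.png

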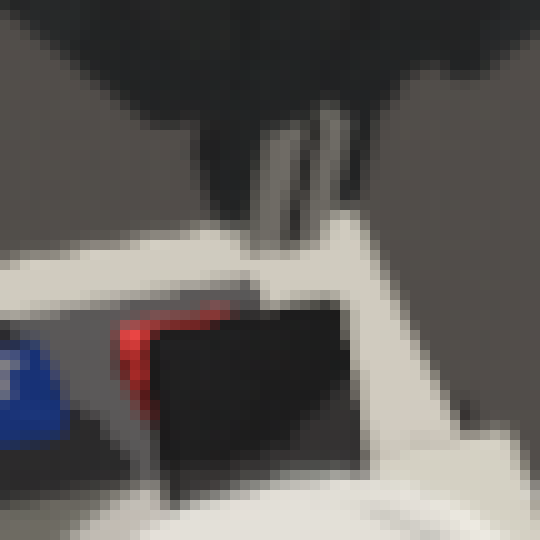

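The zoom shows the tip bottom at scene pixel (342,171), against a prediction of (339,175). I'll check with the wrist camera before touching anything.

```bash
python3 -c "
from h import *
from cell import *
s=read_state();d=get_image('wrist');pickle.dump(d,open('w1.pkl','wb'))
im=d['pixels'][...,::-1].copy()
print('cam',(-d['R'].T@d['t']).round(1), s['eef_pos'].round(1))
for n,X in dict(tcp=s['eef_pos'],tab=(616,151.6,213.4),fr=(602,151.8,224.6),blue=(492,140,56),green=(495.5,48,56)).items(): print(n,proj(d,np.array(X)).round(1))
cv2.imwrite('pics/w1.png',im)
"
```

```text
cam [523.7 148.1 405. ] [606.7 151.5 237.6]
tcp [280.9 256.5]
tab [280.3 252.4]
fr [281.5 238.5]
blue [271.6  53.6]
green [170.8  54.3]
```

View pics/w1.png

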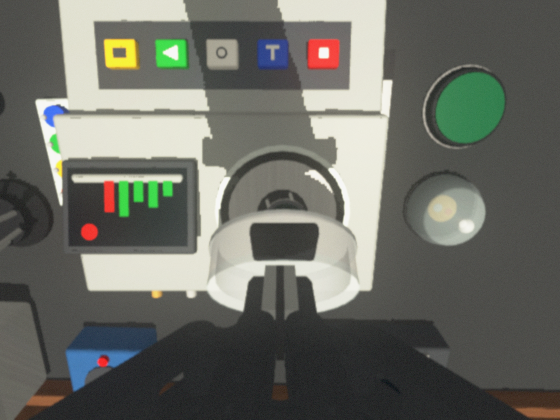

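The wrist view agrees with the key predictions: blue at (272,54), green at (171,54). The tab is at (285,241), with the tips about 10 mm above it and centred on it (283,268). Next I'll lower onto the tab and follow its arc.

>>> send_rows(
  series=[
    {"ax": 0,"ay": 0,"az": 0,"dx": -1.5,"dy": 0,"dz": 0,"hand": 1},
    {"ax": 0,"ay": 0,"az": 0,"dx": -1.5,"dy": 0,"dz": 0.6,"hand": 1},
    {"ax": 0,"ay": 0,"az": 0,"dx": -1.5,"dy": 0,"dz": 1.2,"hand": 1},
    {"ax": 0,"ay": 0,"az": 0,"dx": -1.4,"dy": 0,"dz": 1.6,"hand": 1},
    {"ax": 0,"ay": 0,"az": 0,"dx": -1.2,"dy": 0,"dz": 2.0,"hand": 1},
    {"ax": 0,"ay": 0,"az": 0,"dx": -0.9,"dy": 0,"dz": 2.3,"hand": 1},
    {"ax": 0,"ay": 0,"az": 0,"dx": -0.7,"dy": 0,"dz": 2.6,"hand": 1},
  ],
)

```text
clock: 3.0
eef_pos: [612.8, 150.1, 210.0]
tool_rot: [3.142, -0.0, -3.111]
force: [-0.2, -0.4, -0.1]
width: 0.3
gripper_force: 0.0
```

```bash
python3 -c "
from h import *
from cell import *
d=get_image('scene');w=get_image('wrist')
a=cv2.resize(d['pixels'][130:280,260:390],None,fx=3,fy=3);b=cv2.resize(w['pixels'],None,fx=450/560*1.0,fy=450/560)
o=np.zeros((450,840,3),np.uint8);o[:450,:390]=a;o[:b.shape[0],390:840]=b
cv2.imwrite('pics/m2.png',o[:,:800,::-1])
rows([(593,152,187),(566,152,159),(561,152,140),(562,152,131)])"
```

```text
t 3.1 at [612.6 150.  209.8] [-3.141e+00 -1.000e-03 -3.111e+00] F [-0.04  0.19 -0.34] w -0.2
(593, 152, 187) [1.95 0.25 2.28]
(566, 152, 159) [4.65 0.34 5.09]
(561, 152, 140) [5.15 0.35 6.99]
(562, 152, 131) [5.04 0.35 7.89]
```

View pics/m2.png

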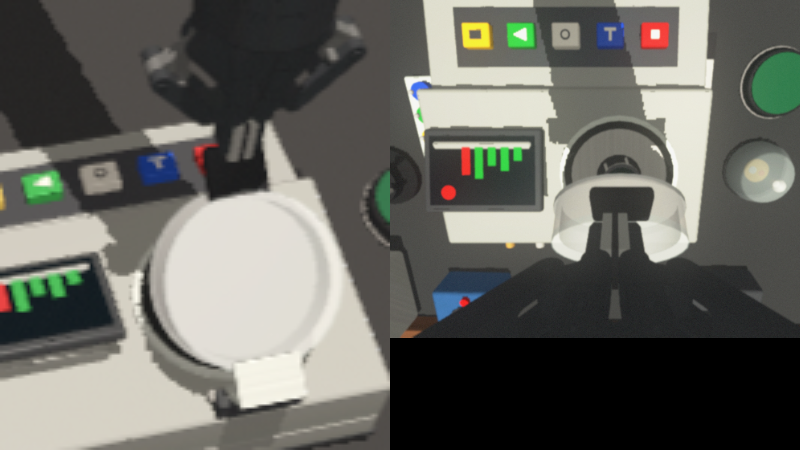

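No contact yet: the tips, at (240,160) in the left picture, hover over the tab. I'll keep lowering.

>>> send_rows(
  series=[
    {"ax": 0,"ay": 0,"az": 0,"dx": 0,"dy": -0.1,"dz": 0.3,"hand": 1},
    {"ax": 0,"ay": 0,"az": 0,"dx": 0,"dy": 0.1,"dz": 0.6,"hand": 1},
    {"ax": 0,"ay": 0,"az": 0,"dx": 0,"dy": 0.1,"dz": 0.9,"hand": 1},
  ],
)

```text
clock: 3.4
eef_pos: [613.4, 151.5, 201.0]
tool_rot: [3.141, 0.0, -3.111]
force: [0.2, -0.3, 1.1]
width: -0.0
gripper_force: 0.0
```

>>> send_rows(
  series=[
    {"ax": 0,"ay": 0,"az": 0,"dx": 0,"dy": 0,"dz": 0.3,"hand": 1},
    {"ax": 0,"ay": 0,"az": 0,"dx": 0.1,"dy": 0,"dz": 0.6,"hand": 1},
  ],
)

```text
clock: 3.6
eef_pos: [612.4, 151.0, 194.9]
tool_rot: [-3.142, -0.0, -3.111]
force: [-0.1, -0.3, 0.5]
width: 0.3
gripper_force: 0.5
```

```bash
python3 -c "
from h import *
from cell import *
d=get_image('scene');w=get_image('wrist')
cv2.imwrite('pics/m3.png',np.hstack([cv2.resize(d['pixels'][150:250,290:390],None,fx=4,fy=4),w['pixels'][150:350,180:380].repeat(2,0).repeat(2,1)])[:,:,::-1])
rows([(593,152,187)])"
```

```text
t 3.7 at [612.4 151.1 194.9] [-3.142  0.    -3.111] F [ 0.75  0.59 -0.05] w -0.0
(593, 152, 187) [1.93 0.15 0.79]
```

View pics/m3.png

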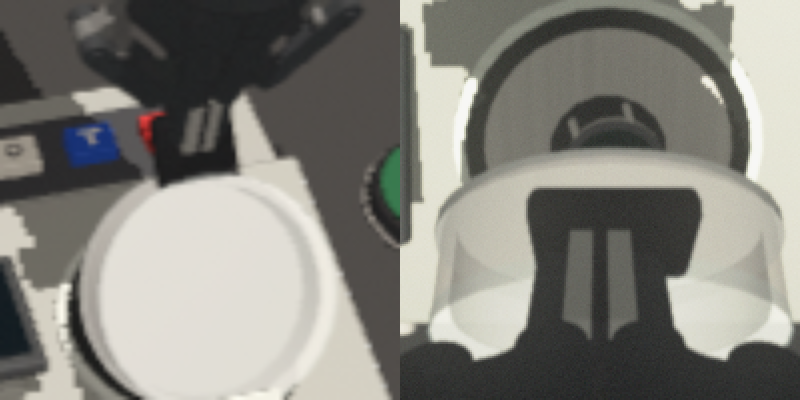

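```bash
python3 -c "
from h import *
from cell import *
S=L('scene0');w=get_image('wrist')
print(read_state()['eef_pos'])
print('strip end',tri(S,(339,188.7),w,(280,265)))
print('tcp proj',proj(S,np.array([612.4,151,194.9])),proj(w,np.array([612.4,151,194.9])))
W=L('w1')
# strip end at previous pose, and tab lower-front edge corners in wrist1
print(tri(S,(342,171),W,(282,264)))
for q in (.55,.6,.668,.75,.85):
    f=lambda a,h,v:proj(W,np.array([707.75-a*np.cos(q)+h*np.sin(q),151.6+v,94+a*np.sin(q)+h*np.cos(q)])).round(0)
    g=lambda a,h,v:proj(S,np.array([707.75-a*np.cos(q)+h*np.sin(q),151.6+v,94+a*np.sin(q)+h*np.cos(q)])).round(1)
    print(q,f(164,27,20),f(164,37,20),g(164,37,20),g(134,37,20))
"
```

```text
[612.45760373 151.03161326 195.11132487]
strip end [613.42776798 152.778059   203.57826419]
tcp proj [336.61777949 191.08128535] [280.81366686 256.72907659]
[606.31121741 154.47149904 248.27092207]
0.55 [315. 194.] [316. 207.] [344.8 174.1] [347.2 189.5]
0.6 [316. 206.] [316. 220.] [346.  174.6] [348.2 190.3]
0.668 [316. 224.] [317. 239.] [347.8 175.8] [349.7 191.7]
0.75 [316. 247.] [317. 264.] [350.  177.8] [351.5 193.8]
0.85 [317. 277.] [317. 295.] [352.7 181.1] [353.8 197. ]
```

```bash
python3 -c "
from h import *
from cell import *
w=get_image('wrist');S=L('scene0')
for q in (.3,.4,.5,.55,.6,.668):
    P=lambda a,h,v:np.array([707.75-a*np.cos(q)+h*np.sin(q),151.6+v,94+a*np.sin(q)+h*np.cos(q)])
    print(q,'wrist front-lower',proj(w,P(164,27,20)).round(0),proj(w,P(164,27,-20)).round(0),'scene drum joint -20',proj(S,P(134,37,-20)).round(1),'front upper',proj(S,P(164,37,20)).round(1))
print(read_state()['force'])"
```

```text
0.3 wrist front-lower [321. 149.] [249. 147.] scene drum joint -20 [322.9 191.3] front upper [339.4 174.4]
0.4 wrist front-lower [323. 169.] [246. 166.] scene drum joint -20 [324.4 191.2] front upper [341.4 173.7]
0.5 wrist front-lower [325. 194.] [244. 191.] scene drum joint -20 [326.  191.9] front upper [343.6 173.7]
0.55 wrist front-lower [326. 208.] [242. 205.] scene drum joint -20 [326.8 192.5] front upper [344.8 174.1]
0.6 wrist front-lower [326. 223.] [241. 221.] scene drum joint -20 [327.7 193.3] front upper [346.  174.6]
0.668 wrist front-lower [327. 246.] [239. 244.] scene drum joint -20 [329.  194.7] front upper [347.8 175.8]
[ 0.03247191 -0.08637061 -0.59357401]
```

The lid has not moved (front edge in the wrist view still matches θ≈0.668). The visible tip end comes out about 15–20 mm above the reported TCP, so contact should be close. I'll continue guided by force.

>>> send_rows(
  series=[
    {"ax": 0,"ay": 0,"az": 0,"dx": 0,"dy": 0,"dz": 0.3,"hand": 1},
    {"ax": 0,"ay": 0,"az": 0,"dx": 0,"dy": 0,"dz": 0.5,"hand": 1},
    {"ax": 0,"ay": 0,"az": 0,"dx": 0,"dy": 0,"dz": 0.5,"hand": 1},
  ],
)

```text
clock: 4.1
eef_pos: [612.4, 151.1, 190.2]
tool_rot: [3.141, 0.0, -3.111]
force: [-0.8, 0.4, 2.9]
width: -0.3
gripper_force: 0.8
```

Contact at TCP z≈190 (2.9 N). Now following the tab's arc.

>>> send_rows(
  series=[
    {"ax": 0,"ay": 0,"az": 0,"dx": 0.4,"dy": 0,"dz": 0.4,"hand": 1},
    {"ax": 0,"ay": 0,"az": 0,"dx": 0.8,"dy": 0,"dz": 0.8,"hand": 1},
    {"ax": 0,"ay": 0,"az": 0,"dx": 1.3,"dy": 0,"dz": 1.2,"hand": 1},
    {"ax": 0,"ay": 0,"az": 0,"dx": 1.8,"dy": 0,"dz": 1.7,"hand": 1},
    {"ax": 0,"ay": 0,"az": 0,"dx": 2.3,"dy": 0,"dz": 2.3,"hand": 1},
    {"ax": 0,"ay": 0,"az": 0,"dx": 2.8,"dy": 0,"dz": 2.9,"hand": 1},
  ],
)

```text
clock: 4.7
eef_pos: [583.9, 150.2, 160.6]
tool_rot: [-3.142, -0.0, -3.111]
force: [1.7, 0.4, 0.3]
width: 0.2
gripper_force: 0.7
```

```bash
python3 -c "
from h import *
from cell import *
d=get_image('scene');w=get_image('wrist');S=d
cv2.imwrite('pics/m4.png',np.hstack([cv2.resize(d['pixels'][150:250,290:390],None,fx=4,fy=4),w['pixels'][150:350,180:380].repeat(2,0).repeat(2,1)])[:,:,::-1])
for q in (.1,.2,.3,.4,.5,.6,.668):
    P=lambda a,h,v:np.array([707.75-a*np.cos(q)+h*np.sin(q),151.6+v,94+a*np.sin(q)+h*np.cos(q)])
    print(q,'wrist front-lower',proj(w,P(164,27,20)).round(0),'crop',(proj(w,P(164,27,20))-[180,150])*2+[400,0],'scene fr-up crop',((proj(S,P(164,37,20))-[290,150])*4).round())
rows([])"
```

```text
0.1 wrist front-lower [321. 184.] crop [682.78214939  67.12434955] scene fr-up crop [184. 113.]
0.2 wrist front-lower [324. 201.] crop [688.25737886 101.19474989] scene fr-up crop [190. 104.]
0.3 wrist front-lower [327. 223.] crop [693.81564244 145.80333696] scene fr-up crop [197.  98.]
0.4 wrist front-lower [330. 251.] crop [699.29719222 201.94886791] scene fr-up crop [206.  95.]
0.5 wrist front-lower [332. 285.] crop [704.48829326 270.18497332] scene fr-up crop [214.  95.]
0.6 wrist front-lower [335. 325.] crop [709.12330061 350.33626904] scene fr-up crop [224.  99.]
0.668 wrist front-lower [336. 356.] crop [711.80331073 411.08342454] scene fr-up crop [231. 103.]
t 4.8 at [582.4 150.  160. ] [-3.141e+00 -3.000e-03 -3.111e+00] F [-0.06 -0.01  0.18] w 0.2
```

View pics/m4.png

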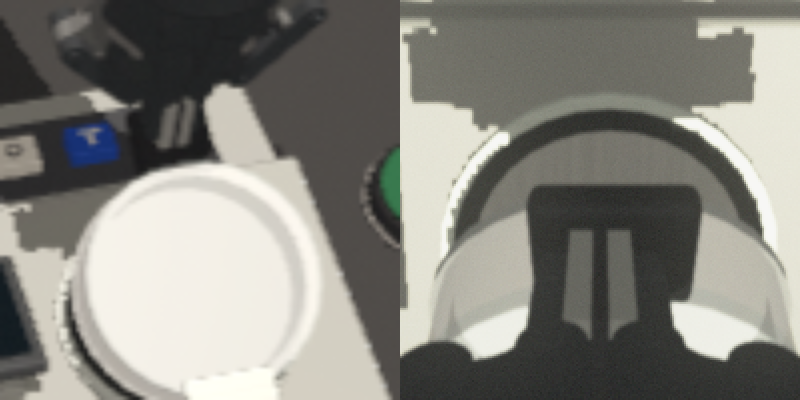

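The lid is at about 0.37 rad (wrist front edge at crop row 186) and following the finger. Continuing.

>>> send_rows(
  series=[
    {"ax": 0,"ay": 0,"az": 0,"dx": 0.4,"dy": 0.1,"dz": 0.5,"hand": 1},
    {"ax": 0,"ay": 0,"az": 0,"dx": 0.8,"dy": 0.1,"dz": 1.1,"hand": 1},
    {"ax": 0,"ay": 0,"az": 0,"dx": 1.1,"dy": 0.1,"dz": 1.7,"hand": 1},
    {"ax": 0,"ay": 0,"az": 0,"dx": 1.4,"dy": 0.1,"dz": 2.3,"hand": 1},
    {"ax": 0,"ay": 0,"az": 0,"dx": 1.7,"dy": 0.1,"dz": 2.9,"hand": 1},
    {"ax": 0,"ay": 0,"az": 0,"dx": 1.9,"dy": 0.1,"dz": 3.4,"hand": 1},
    {"ax": 0,"ay": 0,"az": 0,"dx": 2.0,"dy": 0.1,"dz": 3.9,"hand": 1},
    {"ax": 0,"ay": 0,"az": 0,"dx": 2.1,"dy": 0.1,"dz": 4.3,"hand": 1},
  ],
)

```text
clock: 5.6
eef_pos: [562.2, 150.6, 117.5]
tool_rot: [-3.141, -0.002, -3.111]
force: [-0.4, -0.2, 1.7]
width: 0.1
gripper_force: 0.8
```

>>> send_rows(
  series=[
    {"ax": 0,"ay": 0,"az": 0,"dx": 0,"dy": 0,"dz": 0.2,"hand": 1},
    {"ax": 0,"ay": 0,"az": 0,"dx": 0,"dy": 0,"dz": 0.4,"hand": 1},
    {"ax": 0,"ay": 0,"az": 0,"dx": 0,"dy": 0,"dz": 0.6,"hand": 1},
    {"ax": 0,"ay": 0,"az": 0,"dx": 0,"dy": 0,"dz": 0.6,"hand": 1},
  ],
)

```text
clock: 6.0
eef_pos: [563.3, 150.7, 112.0]
tool_rot: [3.141, -0.0, -3.111]
force: [-1.3, -0.4, 1.2]
width: -0.1
gripper_force: 0.5
```

>>> send_rows(
  series=[
    {"ax": 0,"ay": 0,"az": 0,"dx": 0,"dy": 0,"dz": 0.2,"hand": 1},
    {"ax": 0,"ay": 0,"az": 0,"dx": 0,"dy": 0,"dz": 0.3,"hand": 1},
    {"ax": 0,"ay": 0,"az": 0,"dx": 0,"dy": 0,"dz": 0.3,"hand": 1},
  ],
)

```text
clock: 6.3
eef_pos: [563.3, 150.7, 109.1]
tool_rot: [3.141, -0.0, -3.111]
force: [-1.3, 0.1, 1.4]
width: 0.2
gripper_force: 0.6
```

```bash
python3 -c "
from h import *
from cell import *
d=get_image('scene');w=get_image('wrist');S=d
cv2.imwrite('pics/m5.png',np.hstack([cv2.resize(d['pixels'][150:250,290:390],None,fx=4,fy=4),w['pixels'][150:350,180:380].repeat(2,0).repeat(2,1)])[:,:,::-1])
for q in (0,.03,.06,.1,.15):
    P=lambda a,h,v:np.array([707.75-a*np.cos(q)+h*np.sin(q),151.6+v,94+a*np.sin(q)+h*np.cos(q)])
    print(q,'wrist fl crop',(proj(w,P(164,27,20))-[180,150])*2+[400,0],'scene fr-up crop',((proj(S,P(164,37,20))-[290,150])*4).round())
rows([])"
```

```text
0 wrist fl crop [691.59406332 163.85151363] scene fr-up crop [178. 125.]
0.03 wrist fl crop [693.93879566 175.33452837] scene fr-up crop [180. 121.]
0.06 wrist fl crop [696.34719565 187.98378031] scene fr-up crop [181. 118.]
0.1 wrist fl crop [699.65641197 206.77779165] scene fr-up crop [184. 113.]
0.15 wrist fl crop [703.94657055 233.59637411] scene fr-up crop [187. 108.]
t 6.4 at [563.4 150.6 109.2] [ 3.141  0.    -3.111] F [-1.32 -0.3   0.92] w 0.2
```

>>> send_rows(
  series=[
    {"ax": 0,"ay": 0,"az": 0,"dx": 0,"dy": 0,"dz": 0.1,"hand": 1},
    {"ax": 0,"ay": 0,"az": 0,"dx": 0,"dy": 0,"dz": 0.2,"hand": 1},
    {"ax": 0,"ay": 0,"az": 0,"dx": 0,"dy": 0,"dz": 0.2,"hand": 1},
  ],
)

```text
clock: 6.7
eef_pos: [563.3, 150.5, 107.1]
tool_rot: [-3.142, -0.0, -3.111]
force: [-0.4, -0.2, 1.4]
width: 0.2
gripper_force: 0.7
```

```bash
python3 -c "
from h import *
from cell import *
w=get_image('wrist');g=w['pixels'].mean(2)
for c in (255,290,320): print(c,g[190:290:3,c].astype(int).tolist())
for q in (0,.03,.06,.1,.15):
    P=lambda a,h,v:np.array([707.75-a*np.cos(q)+h*np.sin(q),151.6+v,94+a*np.sin(q)+h*np.cos(q)])
    print(q,'wrist fl',proj(w,P(164,27,0)),proj(w,P(164,37,0)))
rows([])"
```

```text
255 [102, 97, 91, 92, 87, 90, 95, 100, 100, 101, 101, 99, 99, 100, 101, 99, 53, 46, 46, 48, 45, 45, 48, 46, 47, 48, 51, 49, 48, 54, 54, 53, 52, 54]
290 [101, 98, 90, 90, 92, 88, 96, 97, 99, 101, 103, 99, 101, 101, 99, 97, 44, 42, 45, 44, 43, 46, 39, 41, 45, 82, 95, 99, 97, 100, 95, 95, 96, 99]
320 [105, 98, 94, 90, 93, 91, 96, 101, 99, 104, 101, 103, 102, 104, 102, 101, 55, 49, 51, 51, 51, 55, 53, 53, 52, 51, 52, 58, 52, 55, 54, 50, 53, 53]
0 wrist fl [284.41086159 232.59832165] [284.69563279 241.14394465]
0.03 wrist fl [284.48124048 238.43167757] [284.75477113 248.20976796]
0.06 wrist fl [284.54355651 244.86076995] [284.80419551 255.95588491]
0.1 wrist fl [284.61266154 254.419038  ] [284.853283   267.40833707]
0.15 wrist fl [284.67353687 268.07021333] [284.88406022 283.66083337]
t 6.75 at [563.3 150.6 107.1] [ 3.142 -0.    -3.111] F [-0.54  0.09  1.31] w 0.0
```

>>> send_rows(
  series=[
    {"ax": 0,"ay": 0,"az": 0,"dx": 0,"dy": 0,"dz": 0.1,"hand": 1},
    {"ax": 0,"ay": 0,"az": 0,"dx": 0,"dy": 0,"dz": 0.2,"hand": 1},
    {"ax": 0,"ay": 0,"az": 0,"dx": 0,"dy": 0,"dz": 0.2,"hand": 1},
  ],
)

```text
clock: 7.05
eef_pos: [563.1, 150.5, 105.2]
tool_rot: [-3.142, -0.0, -3.111]
force: [-1.9, -0.4, 4.1]
width: 0.3
gripper_force: 2.0
```

>>> send_rows(
  series=[
    {"ax": 0,"ay": 0,"az": 0,"dx": 0,"dy": 0,"dz": 0.1,"hand": 1},
    {"ax": 0,"ay": 0,"az": 0,"dx": 0,"dy": 0,"dz": 0.1,"hand": 1},
  ],
)

```text
clock: 7.25
eef_pos: [562.9, 150.6, 104.4]
tool_rot: [3.142, -0.001, -3.111]
force: [-3.0, -0.6, 6.5]
width: -0.3
gripper_force: 3.2
```

Seal contact is clear: force rises about 2.4 N/mm up to 6.5 N. The lid is shut, so I'll lift off and go above the white key.

>>> send_rows(
  series=[
    {"ax": 0,"ay": 0,"az": 0,"dx": 0,"dy": 0,"dz": -0.3,"hand": 1},
    {"ax": 0,"ay": 0,"az": 0,"dx": 0,"dy": 0,"dz": -1.5,"hand": 1},
    {"ax": 0,"ay": 0,"az": 0,"dx": 0,"dy": 0,"dz": -5,"hand": 1},
    {"ax": 0,"ay": 0,"az": 0,"dx": 3,"dy": -2,"dz": -6,"hand": 1},
    {"ax": 0,"ay": 0,"az": 0,"dx": 7.4,"dy": -5.5,"dz": -6,"hand": 1},
    {"ax": 0,"ay": 0,"az": 0,"dx": 7.4,"dy": -5.5,"dz": -5,"hand": 1},
    {"ax": 0,"ay": 0,"az": 0,"dx": 7.4,"dy": -5.5,"dz": -2,"hand": 1},
    {"ax": 0,"ay": 0,"az": 0,"dx": 7.4,"dy": -5.5,"dz": 1,"hand": 1},
    {"ax": 0,"ay": 0,"az": 0,"dx": 7.4,"dy": -5.5,"dz": 1,"hand": 1},
    {"ax": 0,"ay": 0,"az": 0,"dx": 7.4,"dy": -5.5,"dz": 1,"hand": 1},
  ],
)

```text
clock: 8.25
eef_pos: [491.4, 93.3, 94.7]
tool_rot: [-3.141, 0.0, -3.112]
force: [0.1, 0.3, 0.2]
width: -0.4
gripper_force: 0.0
```

```bash
python3 -c "
from h import *
from cell import *
w=get_image('wrist');d=get_image('scene')
p=read_state()['eef_pos']
# wrist key detection
hsv=cv2.cvtColor(w['pixels'],cv2.COLOR_RGB2HSV).astype(int);h,s,v=hsv[...,0],hsv[...,1],hsv[...,2]
for k,(c,t) in dict(red=(175,8),yellow=(25,8),green=(60,15),blue=(115,12)).items():
    m=((np.minimum(abs(h-c),180-abs(h-c))<=t)&(s>110)&(v>50)).astype(np.uint8)
    N,l,st,ce=cv2.connectedComponentsWithStats(m)
    for i in np.argsort(-st[:,4]):
        if i and st[i,4]>150:
            u=st[i,:2]+st[i,2:4]/2-.5; print(k,st[i].tolist(),plane(w,u,56).round(1))
print('white pred',proj(w,np.array([493.5,93,56])),'tcp',proj(w,p),'tip',proj(w,p+[0,0,24]))
# scene: lid shut check - dark tab front edge column profile
for y in (-10,10):
  a=proj(d,np.array([544,152+y,131.]));b=proj(d,np.array([574,152+y,131.]));print('pred tab',a,b)
  g=d['pixels'].mean(2);n=(b-a)/np.linalg.norm(b-a);print([int(g[int(round(q[1])),int(round(q[0]))]) for q in (a+n*i for i in range(-6,20))])
rows([(490,93,80)])"
```

```text
red [403, 213, 51, 40, 1710] [490.9 187.1  56. ]
yellow [113, 213, 51, 41, 1758] [496.7   2.6  56. ]
green [188, 214, 46, 39, 1448] [495.3  48.7  56. ]
green [39, 305, 22, 21, 258] [560.1 -65.1  56. ]
blue [333, 213, 47, 40, 1550] [492.2 141.3  56. ]
blue [30, 269, 31, 33, 703] [536.4 -63.7  56. ]
white pred [280.08553925 232.27641689] tcp [281.40554668 258.90650756] tip [281.63869277 282.39546823]
pred tab [321.00137333 183.27883071] [324.29018958 194.70639178]
[87, 87, 86, 87, 87, 87, 87, 79, 52, 50, 50, 50, 51, 51, 50, 50, 50, 50, 57, 178, 223, 223, 223, 209, 201, 201]
pred tab [330.1687016  181.95776626] [333.61252926 193.33533521]
[87, 91, 112, 130, 236, 230, 150, 77, 50, 51, 50, 51, 51, 51, 51, 51, 50, 50, 56, 119, 206, 223, 224, 230, 206, 204]
t 8.35 at [492.4  93.6  95.6] [ 3.141e+00  3.000e-03 -3.111e+00] F [ 1.   -0.13 -0.14] w -0.2
(490, 93, 80) [ 0.24 -0.06  1.56]
```

The lid tab's pixels match the shut prediction within 1.5 px. Keys measured at z=56: blue (492,141), green (495,49), so white is at about (494,95). Descending on white.

>>> send_rows(
  series=[
    {"ax": 0,"ay": 0,"az": 0,"dx": 0.1,"dy": 0.15,"dz": 1.5,"hand": 1},
    {"ax": 0,"ay": 0,"az": 0,"dx": 0.1,"dy": 0.15,"dz": 3.3,"hand": 1},
    {"ax": 0,"ay": 0,"az": 0,"dx": 0.1,"dy": 0.15,"dz": 4.2,"hand": 1},
    {"ax": 0,"ay": 0,"az": 0,"dx": 0.1,"dy": 0.15,"dz": 5,"hand": 1},
    {"ax": 0,"ay": 0,"az": 0,"dx": 0.1,"dy": 0.15,"dz": 5.4,"hand": 1},
    {"ax": 0,"ay": 0,"az": 0,"dx": 0.1,"dy": 0.15,"dz": 5.4,"hand": 1},
  ],
)

```text
clock: 8.95
eef_pos: [490.0, 94.8, 40.2]
tool_rot: [-3.142, -0.0, -3.111]
force: [-0.6, -0.6, -0.2]
width: -0.1
gripper_force: 0.0
```

>>> send_rows(
  series=[
    {"ax": 0,"ay": 0,"az": 0,"dx": 0,"dy": 0,"dz": 0.2,"hand": 1},
    {"ax": 0,"ay": 0,"az": 0,"dx": 0,"dy": 0,"dz": 0.4,"hand": 1},
    {"ax": 0,"ay": 0,"az": 0,"dx": 0,"dy": 0,"dz": 0.6,"hand": 1},
    {"ax": 0,"ay": 0,"az": 0,"dx": 0,"dy": 0,"dz": 0.6,"hand": 1},
  ],
)

```text
clock: 9.35
eef_pos: [490.7, 94.9, 34.4]
tool_rot: [3.141, 0.001, -3.111]
force: [0.5, 0.1, 2.5]
width: -0.0
gripper_force: 1.1
```

>>> send_rows(
  series=[
    {"ax": 0,"ay": 0,"az": 0,"dx": 0,"dy": 0,"dz": 0.1,"hand": 1},
    {"ax": 0,"ay": 0,"az": 0,"dx": 0,"dy": 0,"dz": 0.2,"hand": 1},
    {"ax": 0,"ay": 0,"az": 0,"dx": 0,"dy": 0,"dz": 0.2,"hand": 1},
  ],
)

```text
clock: 9.65
eef_pos: [491.0, 94.9, 32.5]
tool_rot: [3.141, 0.002, -3.112]
force: [1.9, -0.7, 4.5]
width: -0.0
gripper_force: 1.8
```

White pressed (4.5 N). Lift and go to blue.

>>> send_rows(
  series=[
    {"ax": 0,"ay": 0,"az": 0,"dx": 0,"dy": 0,"dz": -0.6,"hand": 1},
    {"ax": 0,"ay": 0,"az": 0,"dx": 0,"dy": 0,"dz": -2.8,"hand": 1},
    {"ax": 0,"ay": 0,"az": 0,"dx": 0,"dy": 0,"dz": -3,"hand": 1},
    {"ax": 0,"ay": 0,"az": 0,"dx": 0,"dy": 2.5,"dz": -3,"hand": 1},
    {"ax": 0,"ay": 0,"az": 0,"dx": 0,"dy": 4.6,"dz": -3,"hand": 1},
    {"ax": 0,"ay": 0,"az": 0,"dx": 0,"dy": 4.6,"dz": -3,"hand": 1},
    {"ax": 0,"ay": 0,"az": 0,"dx": 0,"dy": 4.6,"dz": -3,"hand": 1},
  ],
)

```text
clock: 10.35
eef_pos: [487.5, 140.6, 61.8]
tool_rot: [-3.141, -0.002, -3.11]
force: [0.6, -0.6, -0.7]
width: 0.2
gripper_force: 0.0
```

```bash
python3 -c "
from h import *
rows([(489.5,141,34)])"
```

```text
t 10.35 at [487.5 140.6  61.8] [-3.141e+00 -2.000e-03 -3.110e+00] F [ 0.55 -0.56 -0.66] w 0.2
(489.5, 141, 34) [-0.2   0.04  2.78]
```

>>> send_rows(
  series=[
    {"ax": 0,"ay": 0,"az": 0,"dx": -0.1,"dy": 0,"dz": 1.2,"hand": 1},
    {"ax": 0,"ay": 0,"az": 0,"dx": -0.2,"dy": 0,"dz": 2.2,"hand": 1},
    {"ax": 0,"ay": 0,"az": 0,"dx": -0.2,"dy": 0,"dz": 2.5,"hand": 1},
    {"ax": 0,"ay": 0,"az": 0,"dx": -0.2,"dy": 0,"dz": 2.7,"hand": 1},
    {"ax": 0,"ay": 0,"az": 0,"dx": -0.2,"dy": 0,"dz": 2.9,"hand": 1},
    {"ax": 0,"ay": 0,"az": 0,"dx": -0.2,"dy": 0,"dz": 2.9,"hand": 1},
  ],
)

```text
clock: 10.95
eef_pos: [490.4, 139.9, 33.1]
tool_rot: [-3.141, -0.001, -3.112]
force: [-0.4, -2.9, 3.7]
width: -0.1
gripper_force: 1.6
```

>>> send_rows(
  series=[
    {"ax": 0,"ay": 0,"az": 0,"dx": 0,"dy": 0,"dz": 0.1,"hand": 1},
    {"ax": 0,"ay": 0,"az": 0,"dx": 0,"dy": 0,"dz": 0.1,"hand": 1},
  ],
)

```text
clock: 11.15
eef_pos: [490.6, 140.5, 32.4]
tool_rot: [-3.141, 0.0, -3.112]
force: [-1.4, -3.1, 3.0]
width: 0.5
gripper_force: 1.9
```

>>> send_rows(
  series=[
    {"ax": 0,"ay": 0,"az": 0,"dx": 0,"dy": -0.1,"dz": 0.1,"hand": 1},
    {"ax": 0,"ay": 0,"az": 0,"dx": 0,"dy": -0.1,"dz": 0.1,"hand": 1},
  ],
)

```text
clock: 11.35
eef_pos: [490.7, 140.5, 31.4]
tool_rot: [3.141, 0.001, -3.111]
force: [-0.7, -0.5, 3.6]
width: 0.2
gripper_force: 2.2
```

Blue pressed (3.6 N, about 5 mm of travel). Lift and go to green, passing above the white key.

>>> send_rows(
  series=[
    {"ax": 0,"ay": 0,"az": 0,"dx": 0,"dy": 0,"dz": -0.6,"hand": 1},
    {"ax": 0,"ay": 0,"az": 0,"dx": 0,"dy": 0,"dz": -3,"hand": 1},
    {"ax": 0,"ay": 0,"az": 0,"dx": 0,"dy": 0,"dz": -3.5,"hand": 1},
    {"ax": 0,"ay": 0,"az": 0,"dx": 0,"dy": -3,"dz": -3.5,"hand": 1},
    {"ax": 0,"ay": 0,"az": 0,"dx": 0,"dy": -6.5,"dz": -3.5,"hand": 1},
    {"ax": 0,"ay": 0,"az": 0,"dx": 0,"dy": -9.2,"dz": -3.5,"hand": 1},
    {"ax": 0,"ay": 0,"az": 0,"dx": 0,"dy": -9.2,"dz": -3.5,"hand": 1},
    {"ax": 0,"ay": 0,"az": 0,"dx": 0,"dy": -9.2,"dz": -3.5,"hand": 1},
  ],
)

```text
clock: 12.15
eef_pos: [493.6, 47.9, 66.1]
tool_rot: [3.141, 0.0, -3.113]
force: [0.4, 1.6, 0.4]
width: 0.3
gripper_force: 0.0
```

```bash
python3 -c "
from h import *
rows([(492.5,48.7,32)])"
```

```text
t 12.15 at [493.6  47.9  66.1] [ 3.141  0.    -3.113] F [0.35 1.56 0.37] w 0.3
(492.5, 48.7, 32) [0.1  0.08 3.41]
```

>>> send_rows(
  series=[
    {"ax": 0,"ay": 0,"az": 0,"dx": 0.1,"dy": 0,"dz": 1.5,"hand": 1},
    {"ax": 0,"ay": 0,"az": 0,"dx": 0.1,"dy": 0,"dz": 2.5,"hand": 1},
    {"ax": 0,"ay": 0,"az": 0,"dx": 0.1,"dy": 0,"dz": 2.9,"hand": 1},
    {"ax": 0,"ay": 0,"az": 0,"dx": 0.1,"dy": 0,"dz": 3.1,"hand": 1},
    {"ax": 0,"ay": 0,"az": 0,"dx": 0.1,"dy": 0,"dz": 3.3,"hand": 1},
    {"ax": 0,"ay": 0,"az": 0,"dx": 0.1,"dy": 0,"dz": 3.3,"hand": 1},
    {"ax": 0,"ay": 0,"az": 0,"dx": 0.1,"dy": 0,"dz": 3.4,"hand": 1},
  ],
)

```text
clock: 12.85
eef_pos: [492.5, 48.5, 32.6]
tool_rot: [3.141, 0.001, -3.111]
force: [-1.2, 2.6, 4.6]
width: 0.0
gripper_force: 1.8
```

Green at 4.6 N. I'll press slightly more, then lift well clear.

>>> send_rows(
  series=[
    {"ax": 0,"ay": 0,"az": 0,"dx": 0,"dy": 0,"dz": 0.1,"hand": 1},
    {"ax": 0,"ay": 0,"az": 0,"dx": 0,"dy": 0,"dz": 0.1,"hand": 1},
    {"ax": 0,"ay": 0,"az": 0,"dx": 0,"dy": 0,"dz": -0.6,"hand": 1},
    {"ax": 0,"ay": 0,"az": 0,"dx": 0,"dy": 0,"dz": -3,"hand": 1},
    {"ax": 0,"ay": 0,"az": 0,"dx": 0,"dy": 0,"dz": -7,"hand": 1},
    {"ax": 0,"ay": 0,"az": 0,"dx": 0,"dy": 0,"dz": -12,"hand": 1},
    {"ax": 0,"ay": 0,"az": 0,"dx": 0,"dy": 0,"dz": -15,"hand": 1},
    {"ax": 0,"ay": 0,"az": 0,"dx": 0,"dy": 0,"dz": -15,"hand": 1},
    {"ax": 0,"ay": 0,"az": 0,"dx": 0,"dy": 0,"dz": -15,"hand": 1},
  ],
)

```text
clock: 13.75
eef_pos: [492.6, 46.9, 182.8]
tool_rot: [-3.141, 0.001, -3.113]
force: [0.6, -0.1, 0.1]
width: 0.1
gripper_force: 0.0
```

```bash
python3 -c "
from h import *
from cell import *
rows([])
d=get_image('scene');o=L('scene0')
g=d['pixels'].mean(2)
a=proj(d,np.array([544,142,131.]));b=proj(d,np.array([574,142,131.]));n=(b-a)/np.linalg.norm(b-a)
print('tab',[int(g[int(round(q[1])),int(round(q[0]))]) for q in (a+n*i for i in range(-6,20))])
df=np.abs(d['pixels'].astype(int)-o['pixels']).max(2)
for nm,(x,y) in dict(driver=(189,285),loupe=(181,232),cushion=(400,198),oil=(224,250),dome=(415,239)).items(): print(nm,(df[y-25:y+25,x-20:x+20]>60).sum())
"
```

```text
t 13.75 at [492.6  46.9 182.8] [-3.141e+00  1.000e-03 -3.113e+00] F [ 0.59 -0.08  0.09] w 0.1
tab [88, 89, 88, 88, 88, 88, 88, 80, 51, 52, 51, 52, 51, 51, 50, 50, 51, 51, 57, 175, 225, 224, 225, 210, 202, 202]
driver 0
loupe 0
cushion 0
oil 0
dome 0
```

```bash
python3 -c "
from cell import *
print(finish_job())"
```

```text
the job is handed in; nothing more can be done
None
```

I closed the lid, then tapped the white, blue and green keys in that order (3.6–4.6 N each, by wrist force), and handed the job in at about 14 s; the verdict was not shown. The last picture showed the lid still shut and five of the six bench things unmoved (the tweezers and watch were not checked).

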